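# Sort rattling transformer modules from sound ones

## Task

One or two of the three sealed transformer modules have a core that has broken loose inside. Pick the modules up, tilt them end-down one way and the other in the air to feel whether the core shifts, then lay every rattler in the red tray and every sound module in the green tray, flat on the tray floor with sockets up and not stacked. Leave the other things on the bench where they are.

Things in the scene. Friction and masses are not known exactly. Their poses are not given: they have to be found in the camera images.
- module_a: one of three outwardly identical sealed transformer modules: cream box, brown ends, coloured round sockets and a paper label on top. 54 (x) x 160 (y) x 50 (z) mm, straight sides, 0.44 to 0.54 kg in all. Origin at the centre of its underside, y along its length, z up. Each holds a 0.28 kg core, fixed or loose (see module_b). Which ones rattle changes from start to start and does not go with the name
- module_b: second module, same as module_a. In a sound module the core is held in the middle (under 1.5 mm play). In a rattler it is loose and rolls along the length, up to 57 mm either way from the middle; it starts to roll at about 8 degrees of tilt and reaches the lower end within half a second at 20 degrees
- module_c: third module, same as module_a. Gripped firmly (30 N) across the middle, tilted about 20 degrees one end down, brought level and felt, then the same the other way: a rattler's core stays at the end it rolled to, so the moment about the gripping axis differs by 0.2 to 0.3 Nm between the two level readings; a sound module's differs by under 0.1 Nm
- red_tray: fixed shallow open tray of red plastic, 200 (x) x 220 (y) mm outside, 28 mm high, walls and floor 5 mm thick; origin at the centre of its underside, at table height. Two modules fit side by side, lengthwise along the tray's y, centred 41 mm either side of its middle in x. For the rattling modules. Red and green may change sides.
- green_tray: fixed shallow open tray of green plastic, 200 (x) x 220 (y) mm outside, 28 mm high, walls and floor 5 mm thick; origin at the centre of its underside, at table height. Two modules fit side by side, lengthwise along the tray's y, centred 41 mm either side of its middle in x. For the sound modules. Red and green may change sides.
- mug: blue ceramic mug, 72 mm across, 85 mm high, origin under its centre: a bystander
- multimeter: yellow multimeter, 140 x 75 x 40 mm, origin under its centre: a bystander
- screwdriver: screwdriver lying on the table, about 200 mm long, along its x; origin under its middle, handle to -x: a bystander
There are look-alikes about, which are no part of the job. Leave any pink look-alike of the module_b alone.

How it is judged (in metres and radians):
On the way:
1. a module is held in the air, tilted end-down by more than 10 degrees (((height (world z) of module_a above 0.05 m and angle between module_a's own z axis and vertical above 0.175 rad and contact force between module_a and the fingers above 1 N) or (height (world z) of module_b above 0.05 m and angle between module_b's own z axis and vertical above 0.175 rad and contact force between module_b and the fingers above 1 N) or (height (world z) of module_c above 0.05 m and angle between module_c's own z axis and vertical above 0.175 rad and contact force between module_c and the fingers above 1 N))), for 0.2 s.
At the end, for the whole second after the job is handed in: Every rattling module lies in the red tray and every sound one in the green tray: each flat on its tray's floor (underside within 13 mm of the tray's underside in height, within 0.1 rad of level, sockets up), inside the tray's walls, not stacked, and at rest ((world y of core_p_c0 below -0.48 m or (x of core_p_c0 in the frame of red_tray between -0.1 and 0.1 m and y of core_p_c0 in the frame of red_tray between -0.11 and 0.11 m)) and (world y of core_q_c0 below -0.48 m or (x of core_q_c0 in the frame of red_tray between -0.1 and 0.1 m and y of core_q_c0 in the frame of red_tray between -0.11 and 0.11 m)) and (world y of core_r_c0 below -0.48 m or (x of core_r_c0 in the frame of green_tray between -0.1 and 0.1 m and y of core_r_c0 in the frame of green_tray between -0.11 and 0.11 m)) and (world y of core_s_c0 below -0.48 m or (x of core_s_c0 in the frame of green_tray between -0.1 and 0.1 m and y of core_s_c0 in the frame of green_tray between -0.11 and 0.11 m)) and ((x of module_a in the frame of red_tray between -0.075 and 0.075 m and y of module_a in the frame of red_tray between -0.085 and 0.085 m and z of module_a in the frame of red_tray below 0.013 m) or (x of module_a in the frame of green_tray between -0.075 and 0.075 m and y of module_a in the frame of green_tray between -0.085 and 0.085 m and z of module_a in the frame of green_tray below 0.013 m)) and ((x of module_b in the frame of red_tray between -0.075 and 0.075 m and y of module_b in the frame of red_tray between -0.085 and 0.085 m and z of module_b in the frame of red_tray below 0.013 m) or (x of module_b in the frame of green_tray between -0.075 and 0.075 m and y of module_b in the frame of green_tray between -0.085 and 0.085 m and z of module_b in the frame of green_tray below 0.013 m)) and ((x of module_c in the frame of red_tray between -0.075 and 0.075 m and y of module_c in the frame of red_tray between -0.085 and 0.085 m and z of module_c in the frame of red_tray below 0.013 m) or (x of module_c in the frame of green_tray between -0.075 and 0.075 m and y of module_c in the frame of green_tray between -0.085 and 0.085 m and z of module_c in the frame of green_tray below 0.013 m)) and angle between each of module_a, module_b, module_c's own z axis and vertical below 0.1 rad and linear speed of each of module_a, module_b, module_c below 0.02 m/s); the robot touches nothing.
It fails at once if a bystander (mug, multimeter or screwdriver) is moved more than 30 mm (distance of any of mug, multimeter, screwdriver from where it was at the start of the episode above 0.03 m).
It also fails if it takes over 72 s, if anything falls off the work surface, if the arm or the gripper's body presses on something with over 40 N, if the wrist force passes 120 N, or if a joint passes its speed limit or range.

## Robot

A 6-joint arm with a two-finger parallel gripper is mounted at the origin on the work surface. World frame = base frame: x ahead of the robot, y to its left, z up, the work surface at z = 0. Lengths are in mm, angles in rad, forces in N, time in s.
With the tool pointing down it reaches from about 300 to 775 mm from the base axis. Payload 14.6 kg.
Tool frame: the origin (TCP) lies midway between the tips of the shut fingers; the grasp point (between the pads) lies 19 mm behind it; z points along the fingers, y is the line along which they close (so a half turn about z gives the same grasp; the last joint's range is limited). The gripper opens to 94 mm and grips with 3 to 60 N. Pads are 16 mm wide; open, the fingers measure 119 mm over their backs; the gripper's body (75 mm by 177 mm) begins 78 mm behind the grasp point.
Start: joints at [-1.317, 0.3, 1.521, -0, 1.321, -0.067], TCP at [173.422, -521.933, 205.446] pointing down, gripper open.
Joint ranges: [-3.03, 3.03], [-0.79, 2.21], [0.23, 2.52], [-1.04, 4.18], [0, 3.07], [-2.55, 2.55]. Speed limits (rad/s): [2.22, 2.22, 2.57, 3.14, 3.14, 3.14].

## Interface

Orientations are given as [roll, pitch, yaw] about the fixed x, y, z axes, in that order (R = Rz(yaw) Ry(pitch) Rx(roll)).
In Python, from cell import manip, camera gives the robot as it stands.
- The arm moves only by the tool move_arm, never from a script. Its arguments are lists of equal length, an entry for each row: "dp": the shift along the world's x, y, z in mm, a list of three; "rotation": the turn, a rotation vector about the world's x, y, z in rad, a list of three; "hand": the opening, from 0 (shut) to 1 (fully open). A call has 1 to 10 rows; each row shifts and turns the commanded pose from where the row before left it; what a row does not reach is not made up. A row lasts 1/8 s, in which the tool goes at most 62.5 mm and 10.7 degrees, less where a joint would pass 70% of its speed; a pose out of reach is approached as far as the arm can. A call with a gripper value outside its range is refused whole. The fingers move at their own pace and stop on an object; "newtons" is the grip in N (left out, the last holds). Time passes only in rows, so rows that do not move let the fingers close. It gives the time, the measured TCP pose, the force, the opening and the grip force at its end, in the units of the state.
- manip.read_state(): the state, without advancing time (a new reading comes with each control period).
- camera(name): name is "scene" or "top" or "wrist"; returns a dict with "image" (420x560x3 uint8, red, green, blue), "fx", "fy", "cx", "cy" (pixels), "R" (3x3) and "t" (3): a world point X has camera coordinates R X + t; the wrist camera has in their place "mount" (4x4, takes a point from camera to tool coordinates, whose origin is the TCP and whose axes are the flange's). Camera axes: x right, y down, z forward; pixel columns grow to the right and rows downward; lengths in mm; the calibration is good to about 2 mm. A picture is of the moment at which its call begins: read the wrist's pose just before it. There is no depth.
- manip.sign_off(): hands the job in; it is judged then, once.
The state is a dict: "clock": time; "joints": joint angles; "qd": joint speeds; "effort": joint torques, N m; "eef_pos": TCP position; "eef_rot": TCP orientation; "wrist_force": force on the tool from outside, world axes, zero at the start; "moment": the same for the moment, N m; "finger_gap": finger opening in mm; "finger_force": force on a finger pad.
Only numpy, scipy, OpenCV 4.12 (cv2) and the standard library are available. Lean on these libraries where they do the work, as an engineer would, in place of code of your own. Each camera call takes 0.05 s, during which the arm holds its last target. There are 200 camera calls.

## Working session

There is one attempt and no reset: what is moved stays moved. The work goes in short steps, Python scripts to look and compute and a tool call to move; the robot and the scene stay as the last step left them, time stands still between calls to the robot, and variables do not carry over. Pictures are saved under pics/ and viewed, at most 10 in all, crops included, and the job is handed in when it is done.

Besides the shell and the picture viewer there is one more tool, called after "Emit:" as a command line: name --argument value ..., lists and objects as JSON in quotes. move_arm: Moves the arm, as the interface text tells. Its arguments: {"type":"object","properties":{"dp":{"type":"array","items":{"type":"array","items":{"type":"number"}}},"rotation":{"type":"array","items":{"type":"array","items":{"type":"number"}}},"hand":{"type":"array","items":{"type":"number"}},"newtons":{"type":"number"}},"required":["dp","rotation","hand"]}

```bash
ls; mkdir -p pics; python3 - <<'E'
from cell import manip, camera
import cv2,json,numpy as np
for n in ("top","scene"):
    c=camera(n); cv2.imwrite(f"pics/{n}0.png",cv2.resize(c["image"][:,:,::-1],(800,600),interpolation=cv2.INTER_CUBIC))
    print(n,{k:np.round(v,4).tolist() for k,v in c.items() if k!="image"})
print(manip.read_state())
E
```

```text
pics
top {'fx': 528.1182, 'fy': 528.1182, 'cx': 278.2475, 'cy': 209.0681, 'R': [[0.0159, -0.9999, -0.0012], [-0.9898, -0.0156, -0.1417], [0.1417, 0.0034, -0.9899]], 't': [-13.0971, 460.8582, 1704.5468]}
scene {'fx': 441.2625, 'fy': 441.2625, 'cx': 280.9651, 'cy': 204.5394, 'R': [[0.1327, 0.9912, 0.0002], [0.7647, -0.1022, -0.6362], [-0.6305, 0.0846, -0.7715]], 't': [-57.8844, -293.1182, 1710.6411]}
{'clock': 0.1, 'joints': array([-1.31663103e+00,  3.00427225e-01,  1.52151467e+00,  2.23398324e-05,
        1.32070792e+00, -6.65998125e-02]), 'qd': array([ 0.00057004, -0.00045365, -0.00128652, -0.00091514,  0.00164283,
        0.0012818 ]), 'effort': array([ 5.85948019e-04, -5.32647479e+01, -3.53287661e+01,  7.09240395e-02,
        2.34971009e-02, -8.26999712e-05]), 'eef_pos': array([ 173.35434836, -521.71680152,  204.93849262]), 'eef_rot': array([-3.14053928e+00, -9.19453343e-05,  3.20759517e-01]), 'wrist_force': array([-0.52625408,  0.7450103 , -0.11169428]), 'moment': array([ 0.04782398, -0.07125126,  0.02650641]), 'finger_force': 0.0, 'finger_gap': 94.11387087653792}
```

View pics/top0.png

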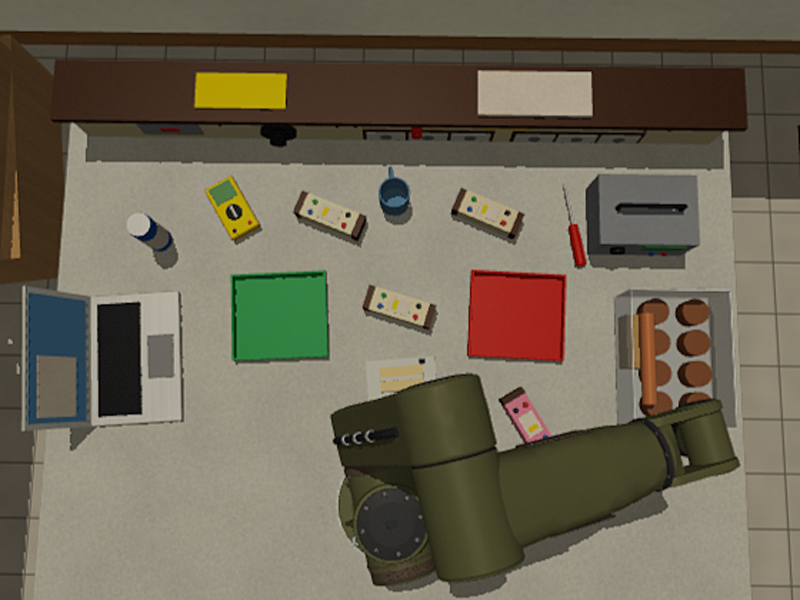

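View pics/scene0.png

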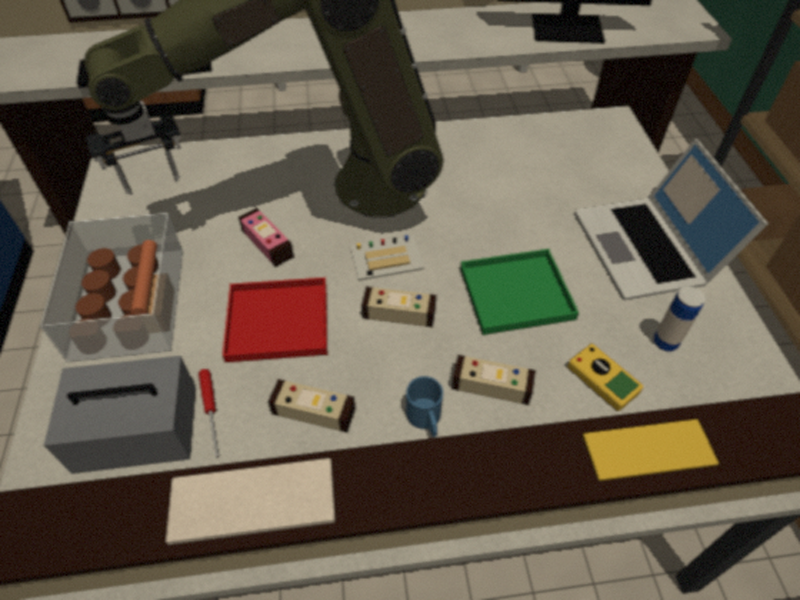

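The top view shows modules at (330,216), (487,213) and (399,308). The green tray is at (280,316), the red tray at (517,316), and the mug at (394,195). I'll enlarge this area to read the corners.

```bash
python3 - <<'E'
import cv2
from cell import camera
im=camera("top")["image"][:,:,::-1]
# region in 560x420 px: x 195..385, y 115..257
cv2.imwrite("pics/crop.png",cv2.resize(im[115:255,195:381],(744,560),interpolation=cv2.INTER_CUBIC))
E
```

```text
(no output)
```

View pics/crop.png

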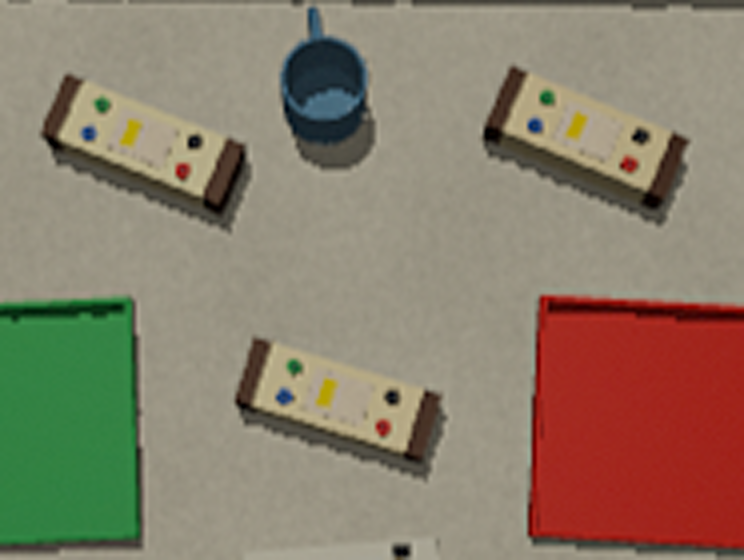

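```bash
cat > h.py <<'E'
import numpy as np
from cell import manip,camera
def ray(c,uv,z,R=None,t=None):
    R=c["R"] if R is None else R; t=c["t"] if t is None else t
    R=np.array(R);t=np.array(t)
    d=R.T@np.array([(uv[0]-c["cx"])/c["fx"],(uv[1]-c["cy"])/c["fy"],1]); o=-R.T@t
    return o+d*(z-o[2])/d[2]
E
python3 - <<'E'
from h import *
c=camera("top")
P={'L':[(70,76),(244,144),(218,206),(46,136)],'R':[(515,68),(687,138),(657,200),(487,132)],'M':[(257,340),(440,395),(415,455),(238,400)]}
for k,v in P.items():
    q=np.array([ray(c,(195+a/4,115+b/4),50)[:2] for a,b in v])
    d=(q[0]+q[3]-q[1]-q[2])/2; w=(q[0]+q[1]-q[2]-q[3])/2
    print(k,q.mean(0).round(1),'len',np.linalg.norm(d).round(),'wid',np.linalg.norm(w).round(),'len dir yaw from y',np.arctan2(-d[0],d[1]).round(3))
S=.7
for k,v in {'G':[(232,275),(326,271),(328,358),(234,362)],'Rd':[(472,271),(566,275),(563,361),(469,358)]}.items():
    q=np.array([ray(c,(a*S,b*S),28)[:2] for a,b in v]); e=(q[0]+q[3]-q[1]-q[2])/2
    print(k,q.round().tolist(),q.mean(0).round(1),np.linalg.norm(e),np.linalg.norm((q[0]+q[1]-q[2]-q[3])/2),np.arctan2(-e[0],e[1]))
for n,a in {'mug':(394,190,85),'mughandle':(390,172,50),'shelf front':(394,123,0),'shelf300':(394,123,300),'tablefront':(394,165,0)}.items(): print(n,ray(c,(a[0]*S,a[1]*S),a[2])[:2].round())
E
```

```text
L [653.3 153.4] len 155.0 wid 56.0 len dir yaw from y -0.371
R [ 664.1 -212.3] len 152.0 wid 59.0 len dir yaw from y -0.38
M [441.3  -9.7] len 153.0 wid 52.0 len dir yaw from y -0.283
G [[511.0, 379.0], [524.0, 161.0], [322.0, 151.0], [310.0, 365.0]] [416.8 264. ] 216.42341152037048 201.84128343498682 0.058663271240206476
Rd [[529.0, -178.0], [523.0, -396.0], [324.0, -386.0], [327.0, -171.0]] [ 426.  -282.5] 216.25257261786365 200.7470236979754 -0.021793905262127645
mug [704.   6.]
mughandle [757.  16.]
shelf front [896.  10.]
shelf300 [780.   6.]
tablefront [791.   8.]
```

Emit:
move_arm --dp '[[27, 51, 0], [27, 51, 0], [27, 51, 0], [27, 51, 0], [27, 51, 0], [27, 51, 0], [27, 51, 0], [27, 51, 0], [27, 51, 0], [25, 53, 0]]' --rotation '[[0, 0, 0.097], [0, 0, 0.097], [0, 0, 0.097], [0, 0, 0.097], [0, 0, 0.097], [0, 0, 0.097], [0, 0, 0.097], [0, 0, 0.097], [0, 0, 0.097], [0, 0, 0.097]]' --hand '[1, 1, 1, 1, 1, 1, 1, 1, 1, 1]' --newtons 35

```text
clock: 1.45
eef_pos: [442.0, -8.0, 205.5]
eef_rot: [3.141, -0.0, 1.294]
wrist_force: [0.1, -1.1, 0.3]
finger_gap: 93.9
finger_force: 0.0
```

```bash
python3 - <<'E'
from h import *
import cv2
s=manip.read_state(); c=camera("wrist")
print(s["eef_pos"],s["eef_rot"],s["wrist_force"],s["moment"],{k:np.round(v,3).tolist() for k,v in c.items() if k!="image"})
cv2.imwrite("pics/w1.png",c["image"][:,:,::-1])
E
```

```text
[441.99876788  -8.04281448 205.54550347] [ 3.14122781e+00 -5.64189679e-06  1.29403522e+00] [ 0.06740889 -1.09874646  0.30292578] [-0.03882538 -0.09476063 -0.02577602] {'fx': 302.529, 'fy': 302.529, 'cx': 283.991, 'cy': 211.16, 'mount': [[-0.0, -0.966, -0.26, 75.773], [1.0, -0.0, 0.0, 0.951], [-0.0, -0.26, 0.966, -178.515], [0.0, 0.0, 0.0, 1.0]]}
```

View pics/w1.png

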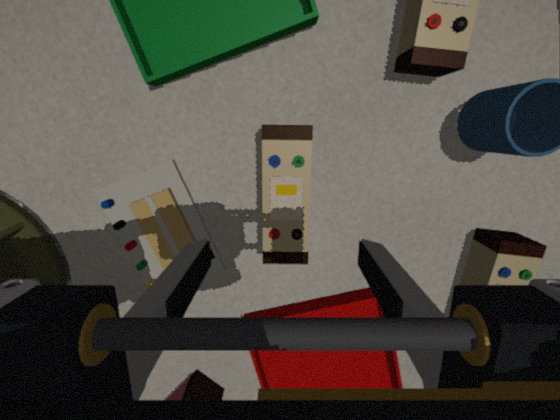

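The wrist view shows the middle module directly ahead, with top corners at about (262,125), (313,125), (308,263) and (263,263).

```bash
cat >> h.py <<'E'
from scipy.spatial.transform import Rotation as Ro
def wcam(c,s):
    T=np.eye(4);T[:3,:3]=Ro.from_euler('xyz',s["eef_rot"]).as_matrix();T[:3,3]=s["eef_pos"]
    I=np.linalg.inv(T@np.array(c["mount"]));return I[:3,:3],I[:3,3]
def box(c,s,q,z=50):
    R,t=wcam(c,s);q=np.array([ray(c,p,z,R,t)[:2] for p in q])
    d=(q[0]+q[1]-q[2]-q[3])/2
    print('centre',q.mean(0).round(1),'len',np.linalg.norm(d).round(1),'wid',np.linalg.norm((q[0]+q[3]-q[1]-q[2])/2).round(1),'psi',round(np.arctan2(d[1],d[0])%np.pi,3))
E
python3 - <<'E'
from h import *
s=manip.read_state(); c=camera("wrist")
box(c,s,[(262,125),(313,125),(309,263),(262,263)])
E
```

```text
centre [447.7  -3.1] len 159.1 wid 55.2 psi 1.29
```

Emit:
move_arm --dp '[[6, 5, -37], [0, 0, -45], [0, 0, -45], [0, 0, -40], [0, 0, -30], [0, 0, 0], [0, 0, 0], [0, 0, 0], [0, 0, 0], [0, 0, 0]]' --rotation '[[0, 0, 0], [0, 0, 0], [0, 0, 0], [0, 0, 0], [0, 0, 0], [0, 0, 0], [0, 0, 0], [0, 0, 0], [0, 0, 0], [0, 0, 0]]' --hand '[1, 1, 1, 1, 1, 0, 0, 0, 0, 0]' --newtons 35

```text
clock: 2.8
eef_pos: [447.3, -4.9, 9.0]
eef_rot: [-3.141, -0.0, 1.291]
wrist_force: [-5.6, 0.5, 8.7]
finger_gap: 54.0
finger_force: 35.0
```

Emit:
move_arm --dp '[[0, 0, 45], [0, 0, 50], [0, 0, 50], [0, 0, 45], [0, 0, 0], [0, 0, 0], [0, 0, 0], [0, 0, 0], [0, 0, 0], [0, 0, 0]]' --rotation '[[0, 0, 0], [0, 0, 0], [0, 0, 0], [0, 0, 0], [0.1345, -0.0386, 0], [0.1345, -0.0386, 0], [0.1345, -0.0386, 0], [0, 0, 0], [0, 0, 0], [0, 0, 0]]' --hand '[0, 0, 0, 0, 0, 0, 0, 0, 0, 0]'

```text
clock: 4.05
eef_pos: [447.5, -4.4, 198.6]
eef_rot: [3.142, -0.418, 1.292]
wrist_force: [0.2, 0.5, -4.6]
finger_gap: 53.7
finger_force: 35.0
```

Emit:
move_arm --dp '[[0, 0, 0], [0, 0, 0], [0, 0, 0], [0, 0, 0], [0, 0, 0], [0, 0, 0], [0, 0, 0], [0, 0, 0]]' --rotation '[[0, 0, 0], [-0.1345, 0.0386, 0], [-0.1345, 0.0386, 0], [-0.1345, 0.0386, 0], [0, 0, 0], [0, 0, 0], [0, 0, 0], [0, 0, 0]]' --hand '[0, 0, 0, 0, 0, 0, 0, 0]'

```text
clock: 5.05
eef_pos: [447.3, -5.4, 198.4]
eef_rot: [-3.141, -0.001, 1.29]
wrist_force: [0.5, -0.5, -5.2]
finger_gap: 53.8
finger_force: 35.0
```

```bash
cat > m.py <<'E'
from h import *
M=[]
for i in range(4):
    s=manip.read_state(); M.append(s["moment"]); camera("top")
p=s["eef_rot"][2]; m=np.mean(M,0)
print(s["clock"],s["eef_pos"].round(1),s["eef_rot"].round(3),'F',s["wrist_force"].round(1),'m',m.round(3),'about y',(m@[np.sin(p),-np.cos(p),0]).round(3),'sd',np.std(M,0).round(3),s["joints"].round(2))
E
python3 m.py
```

```text
5.2 [447.4  -5.2 198.4] [-3.142 -0.     1.29 ] F [ 0.3  0.8 -5.2] m [ 0.13  -0.107 -0.025] about y 0.155 sd [0.012 0.02  0.036] [-0.09  0.08  1.8   0.    1.26  0.19]
```

Next, tilt the other way.

Emit:
move_arm --dp '[[0, 0, 0], [0, 0, 0], [0, 0, 0], [0, 0, 0], [0, 0, 0], [0, 0, 0], [0, 0, 0]]' --rotation '[[-0.1345, 0.0386, 0], [-0.1345, 0.0386, 0], [-0.1345, 0.0386, 0], [0, 0, 0], [0, 0, 0], [0, 0, 0], [0, 0, 0]]' --hand '[0, 0, 0, 0, 0, 0, 0]'

```text
clock: 6.12
eef_pos: [447.4, -5.4, 198.8]
eef_rot: [3.141, 0.419, 1.289]
wrist_force: [-0.4, -0.2, -5.7]
finger_gap: 53.6
finger_force: 35.0
```

Emit:
move_arm --dp '[[0, 0, 0], [0, 0, 0], [0, 0, 0], [0, 0, 0], [0, 0, 0], [0, 0, 0], [0, 0, 0]]' --rotation '[[0.1345, -0.0386, 0], [0.1345, -0.0386, 0], [0.1345, -0.0386, 0], [0, 0, 0], [0, 0, 0], [0, 0, 0], [0, 0, 0]]' --hand '[0, 0, 0, 0, 0, 0, 0]'

```text
clock: 7.0
eef_pos: [447.4, -4.5, 198.3]
eef_rot: [-3.141, 0.001, 1.292]
wrist_force: [-0.0, 0.2, -5.1]
finger_gap: 54.0
finger_force: 35.0
```

```bash
python3 m.py
```

```text
7.15 [447.4  -4.7 198.3] [-3.141  0.     1.291] F [-0.1 -0.1 -4.5] m [-0.179  0.039 -0.001] about y -0.183 sd [0.04  0.03  0.022] [-0.09  0.08  1.8  -0.    1.26  0.19]
```

Emit:
move_arm --dp '[[-9, -40, 0], [-9, -40, 0], [-9, -40, 0], [-9, -40, 0], [-9, -40, 0], [-9, -40, 0], [-8, -37, 0], [0, 0, -40], [0, 0, -40], [0, 0, -40]]' --rotation '[[0, 0, 0.037], [0, 0, 0.037], [0, 0, 0.037], [0, 0, 0.037], [0, 0, 0.037], [0, 0, 0.037], [0, 0, 0.038], [0, 0, 0], [0, 0, 0], [0, 0, 0]]' --hand '[0, 0, 0, 0, 0, 0, 0, 0, 0, 0]'

```text
clock: 8.45
eef_pos: [385.4, -282.0, 77.3]
eef_rot: [3.141, 0.0, 1.551]
wrist_force: [1.3, -1.3, -6.0]
finger_gap: 53.7
finger_force: 35.0
```

Emit:
move_arm --dp '[[0, 0, -30], [0, 0, -18], [0, 0, -14], [0, 0, 0], [0, 0, 0]]' --rotation '[[0, 0, 0], [0, 0, 0], [0, 0, 0], [0, 0, 0], [0, 0, 0]]' --hand '[0, 0, 0, 0, 0]'

```text
clock: 9.07
eef_pos: [385.8, -282.2, 17.1]
eef_rot: [3.141, 0.001, 1.551]
wrist_force: [-0.6, 0.1, -4.9]
finger_gap: 53.9
finger_force: 35.0
```

Emit:
move_arm --dp '[[0, 0, -2], [0, 0, 0], [0, 0, 0], [0, 0, 0], [0, 0, 30], [0, 0, 50], [0, 0, 55], [0, 0, 50], [45, 12, 0], [50, 13, 0]]' --rotation '[[0, 0, 0], [0, 0, 0], [0, 0, 0], [0, 0, 0], [0, 0, 0], [0, 0, 0], [0, 0, 0], [0, 0, 0], [0, 0, -0.06], [0, 0, -0.06]]' --hand '[0, 0.68, 0.68, 0.68, 0.68, 0.68, 0.68, 1, 1, 1]'

```text
clock: 10.32
eef_pos: [481.6, -256.9, 200.6]
eef_rot: [3.14, 0.001, 1.428]
wrist_force: [-0.4, -0.7, -1.4]
finger_gap: 90.4
finger_force: 0.0
```

Emit:
move_arm --dp '[[46, 12, 0], [46, 11, 0], [46, 11, 0], [46, 11, 0], [0, 0, 0], [0, 0, 0]]' --rotation '[[0, 0, -0.06], [0, 0, -0.06], [0, 0, -0.06], [0, 0, -0.06], [0, 0, 0], [0, 0, 0]]' --hand '[1, 1, 1, 1, 1, 1]'

```text
clock: 11.08
eef_pos: [664.0, -212.1, 199.2]
eef_rot: [-3.141, 0.0, 1.191]
wrist_force: [-0.1, -0.6, -0.0]
finger_gap: 93.6
finger_force: 0.0
```

```bash
python3 - <<'E'
from h import *
import cv2
s=manip.read_state(); c=camera("wrist")
print(s["eef_pos"],s["eef_rot"],s["wrist_force"])
cv2.imwrite("pics/w2.png",c["image"][:,:,::-1])
E
```

```text
[ 663.96544202 -212.06935338  199.21448312] [-3.14105291e+00  1.27088763e-04  1.19131129e+00] [-0.13541882 -0.59270774 -0.04790016]
```

View pics/w2.png

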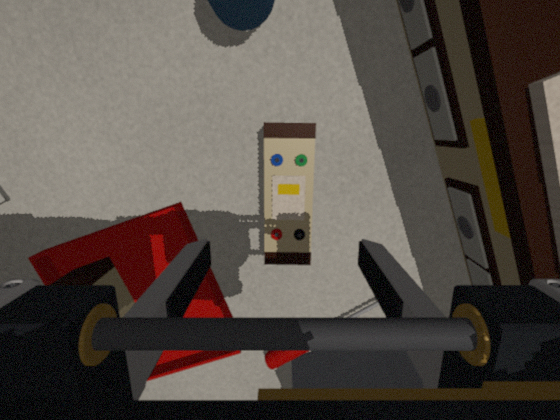

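The wrist view shows the module centred and straight, with corners (264,123), (316,123), (311,264) and (264,264).

```bash
python3 - <<'E'
from h import *
s=manip.read_state(); c=camera("wrist")
box(c,s,[(264,123),(316,123),(311,264),(264,264)])
E
```

```text
centre [ 670.6 -212.2] len 159.7 wid 54.8 psi 1.177
```

Emit:
move_arm --dp '[[6, -1, -35], [0, 0, -45], [0, 0, -45], [0, 0, -40], [0, 0, -26], [0, 0, 0], [0, 0, 0], [0, 0, 0], [0, 0, 0], [0, 0, 0]]' --rotation '[[0, 0, -0.012], [0, 0, 0], [0, 0, 0], [0, 0, 0], [0, 0, 0], [0, 0, 0], [0, 0, 0], [0, 0, 0], [0, 0, 0], [0, 0, 0]]' --hand '[1, 1, 1, 1, 1, 0, 0, 0, 0, 0]'

```text
clock: 12.42
eef_pos: [670.4, -212.9, 9.3]
eef_rot: [3.142, 0.0, 1.179]
wrist_force: [-5.0, 0.5, 6.9]
finger_gap: 54.0
finger_force: 35.0
```

Emit:
move_arm --dp '[[0, 0, 45], [0, 0, 50], [-50, 0, 35], [-50, 0, 35], [0, 0, 25], [0, 0, 0], [0, 0, 0], [0, 0, 0], [0, 0, 0], [0, 0, 0]]' --rotation '[[0, 0, 0], [0, 0, 0], [0, 0, 0], [0, 0, 0], [0, 0, 0], [0.1294, -0.0535, 0], [0.1294, -0.0535, 0], [0.1294, -0.0535, 0], [0, 0, 0], [0, 0, 0]]' --hand '[0, 0, 0, 0, 0, 0, 0, 0, 0, 0]'

```text
clock: 13.68
eef_pos: [570.4, -212.8, 198.3]
eef_rot: [-3.141, -0.418, 1.179]
wrist_force: [0.9, 1.0, -5.0]
finger_gap: 54.3
finger_force: 35.0
```

Emit:
move_arm --dp '[[0, 0, 0], [0, 0, 0], [0, 0, 0], [0, 0, 0], [0, 0, 0], [0, 0, 0], [0, 0, 0], [0, 0, 0], [0, 0, 0]]' --rotation '[[0, 0, 0], [0, 0, 0], [-0.1294, 0.0535, 0], [-0.1294, 0.0535, 0], [-0.1294, 0.0535, 0], [0, 0, 0], [0, 0, 0], [0, 0, 0], [0, 0, 0]]' --hand '[0, 0, 0, 0, 0, 0, 0, 0, 0]'

```text
clock: 14.8
eef_pos: [570.2, -213.5, 198.3]
eef_rot: [-3.141, -0.001, 1.178]
wrist_force: [0.1, -0.8, -6.3]
finger_gap: 54.1
finger_force: 35.0
```

```bash
python3 m.py
```

```text
14.95 [ 570.3 -213.2  198.4] [-3.142 -0.     1.178] F [ 0.   0.9 -5.8] m [-0.058 -0.043  0.017] about y -0.037 sd [0.04  0.015 0.011] [-0.42  0.44  1.35  0.    1.35 -0.03]
```

Emit:
move_arm --dp '[[0, 0, 0], [0, 0, 0], [0, 0, 0], [0, 0, 0], [0, 0, 0], [0, 0, 0], [0, 0, 0]]' --rotation '[[-0.1294, 0.0535, 0], [-0.1294, 0.0535, 0], [-0.1294, 0.0535, 0], [0, 0, 0], [0, 0, 0], [0, 0, 0], [0, 0, 0]]' --hand '[0, 0, 0, 0, 0, 0, 0]'

```text
clock: 15.88
eef_pos: [570.2, -213.5, 198.8]
eef_rot: [3.141, 0.419, 1.177]
wrist_force: [0.4, 0.4, -4.1]
finger_gap: 54.0
finger_force: 35.0
```

Emit:
move_arm --dp '[[0, 0, 0], [0, 0, 0], [0, 0, 0], [0, 0, 0], [0, 0, 0], [0, 0, 0], [0, 0, 0]]' --rotation '[[0.1294, -0.0535, 0], [0.1294, -0.0535, 0], [0.1294, -0.0535, 0], [0, 0, 0], [0, 0, 0], [0, 0, 0], [0, 0, 0]]' --hand '[0, 0, 0, 0, 0, 0, 0]'

```text
clock: 16.75
eef_pos: [570.6, -212.3, 198.3]
eef_rot: [-3.141, 0.001, 1.18]
wrist_force: [0.8, 0.2, -4.5]
finger_gap: 54.0
finger_force: 35.0
```

```bash
python3 m.py
```

```text
16.9 [ 570.5 -212.6  198.4] [-3.141  0.     1.179] F [-0.3 -0.  -4.5] m [-0.036 -0.051 -0.013] about y -0.014 sd [0.029 0.017 0.018] [-0.42  0.44  1.35 -0.    1.35 -0.03]
```

Emit:
move_arm --dp '[[-19, 47, 0], [-19, 47, 0], [-19, 48, 0], [-19, 48, 0], [-19, 48, 0], [-20, 48, 0], [-20, 48, 0], [-20, 48, 0], [-20, 47, 0], [-20, 46, 0]]' --rotation '[[0, 0, 0.044], [0, 0, 0.044], [0, 0, 0.044], [0, 0, 0.044], [0, 0, 0.044], [0, 0, 0.044], [0, 0, 0.044], [0, 0, 0.044], [0, 0, 0.044], [0, 0, 0.044]]' --hand '[0, 0, 0, 0, 0, 0, 0, 0, 0, 0]'

```text
clock: 18.2
eef_pos: [374.6, 263.6, 198.8]
eef_rot: [3.141, -0.0, 1.62]
wrist_force: [1.6, -0.1, -5.0]
finger_gap: 54.1
finger_force: 35.0
```

```bash
python3 - <<'E'
from h import *
import cv2
s=manip.read_state(); c=camera("wrist")
print(s["eef_pos"],s["eef_rot"])
cv2.imwrite("pics/w3.png",c["image"][:,:,::-1])
E
```

```text
[374.59151238 263.56821986 198.82444312] [ 3.14073508e+00 -2.74048680e-04  1.62032294e+00]
```

View pics/w3.png

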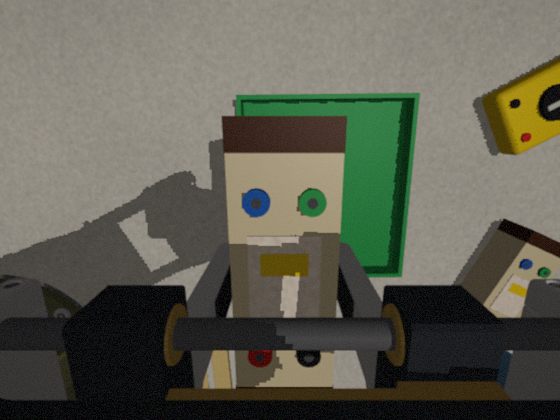

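The tray's rim corners show at (237,96), (418,95) and (402,275).

```bash
python3 - <<'E'
from h import *
s=manip.read_state(); c=camera("wrist"); R,t=wcam(c,s)
q=np.array([ray(c,p,28,R,t)[:2] for p in [(237,96),(418,95),(402,275)]]);print(q,(q[0]+q[2])/2,np.linalg.norm(q[0]-q[1]),np.linalg.norm(q[1]-q[2]),q[1]-q[0])
E
```

```text
[[316.79053097 375.53124666]
 [512.78702995 387.14333319]
 [528.57741735 173.48492282]] [422.68397416 274.50808474] 196.34018479920158 214.24110869586346 [195.99649898  11.61208654]
```

Emit:
move_arm --dp '[[5, 4, -25], [0, 0, -45], [0, 0, -45], [0, 0, -38], [0, 0, -20], [0, 0, -10], [0, 0, 0], [0, 0, 0], [0, 0, 0], [0, 0, 0]]' --rotation '[[0, 0, 0.01], [0, 0, 0], [0, 0, 0], [0, 0, 0], [0, 0, 0], [0, 0, 0], [0, 0, 0], [0, 0, 0], [0, 0, 0], [0, 0, 0]]' --hand '[0, 0, 0, 0, 0, 0, 0, 0.68, 0.68, 0.68]'

```text
clock: 19.55
eef_pos: [380.7, 266.3, 16.0]
eef_rot: [3.141, -0.001, 1.629]
wrist_force: [1.3, -0.0, -0.5]
finger_gap: 64.0
finger_force: 0.0
```

Emit:
move_arm --dp '[[0, 0, 35], [0, 0, 50], [0, 0, 50], [0, 0, 50], [46, -18, 0], [46, -18, 0], [46, -18, 0], [47, -19, 0], [47, -19, 0], [47, -18, 0]]' --rotation '[[0, 0, 0], [0, 0, 0], [0, 0, 0], [0, 0, 0], [0, 0, -0.071], [0, 0, -0.071], [0, 0, -0.071], [0, 0, -0.072], [0, 0, -0.072], [0, 0, -0.072]]' --hand '[0.68, 0.68, 0.68, 1, 1, 1, 1, 1, 1, 1]'

```text
clock: 20.8
eef_pos: [660.8, 155.3, 200.7]
eef_rot: [3.141, -0.0, 1.197]
wrist_force: [0.7, -0.3, -0.2]
finger_gap: 93.9
finger_force: 0.0
```

Emit:
move_arm --dp '[[0, 0, 0], [0, 0, 0]]' --rotation '[[0, 0, 0], [0, 0, 0]]' --hand '[1, 1]'

```text
clock: 21.05
eef_pos: [658.9, 156.3, 200.3]
eef_rot: [-3.141, 0.0, 1.201]
wrist_force: [0.9, 0.1, 0.1]
finger_gap: 94.2
finger_force: 0.0
```

```bash
python3 - <<'E'
from h import *
import cv2
s=manip.read_state(); c=camera("wrist")
print(s["eef_pos"],s["eef_rot"])
cv2.imwrite("pics/w4.png",c["image"][:,:,::-1])
E
```

```text
[658.91826216 156.30248964 200.31568108] [-3.14110618e+00  1.66215937e-04  1.20051142e+00]
```

View pics/w4.png

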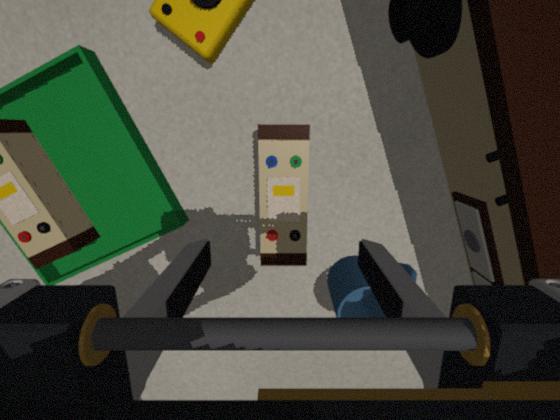

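The module's corners are (258,125), (310,125), (306,265) and (259,265). The other module lies flat in the green tray, and the mug is clear.

```bash
python3 - <<'E'
from h import *
s=manip.read_state(); c=camera("wrist")
box(c,s,[(258,125),(310,125),(306,265),(259,265)])
E
```

```text
centre [659.2 157.3] len 159.5 wid 55.1 psi 1.19
```

Emit:
move_arm --dp '[[0, 0, -36], [0, 0, -45], [0, 0, -45], [0, 0, -40], [0, 0, -26], [0, 0, 0], [0, 0, 0], [0, 0, 0], [0, 0, 0], [0, 0, 0]]' --rotation '[[0, 0, -0.01], [0, 0, 0], [0, 0, 0], [0, 0, 0], [0, 0, 0], [0, 0, 0], [0, 0, 0], [0, 0, 0], [0, 0, 0], [0, 0, 0]]' --hand '[1, 1, 1, 1, 1, 0, 0, 0, 0, 0]'

```text
clock: 22.4
eef_pos: [659.5, 156.3, 9.3]
eef_rot: [3.141, -0.0, 1.19]
wrist_force: [-3.8, 0.6, 6.1]
finger_gap: 53.7
finger_force: 35.0
```

Emit:
move_arm --dp '[[0, 0, 45], [0, 0, 50], [-50, 0, 35], [-50, 0, 35], [0, 0, 25], [0, 0, 0], [0, 0, 0], [0, 0, 0], [0, 0, 0], [0, 0, 0]]' --rotation '[[0, 0, 0], [0, 0, 0], [0, 0, 0], [0, 0, 0], [0, 0, 0], [0.13, -0.052, 0], [0.13, -0.052, 0], [0.13, -0.052, 0], [0, 0, 0], [0, 0, 0]]' --hand '[0, 0, 0, 0, 0, 0, 0, 0, 0, 0]'

```text
clock: 23.65
eef_pos: [559.4, 156.1, 198.4]
eef_rot: [-3.141, -0.417, 1.19]
wrist_force: [0.7, 0.5, -4.1]
finger_gap: 53.6
finger_force: 35.0
```

Emit:
move_arm --dp '[[0, 0, 0], [0, 0, 0], [0, 0, 0], [0, 0, 0], [0, 0, 0], [0, 0, 0], [0, 0, 0], [0, 0, 0], [0, 0, 0]]' --rotation '[[0, 0, 0], [0, 0, 0], [-0.13, 0.052, 0], [-0.13, 0.052, 0], [-0.13, 0.052, 0], [0, 0, 0], [0, 0, 0], [0, 0, 0], [0, 0, 0]]' --hand '[0, 0, 0, 0, 0, 0, 0, 0, 0]'

```text
clock: 24.78
eef_pos: [559.4, 155.5, 198.6]
eef_rot: [3.141, -0.001, 1.189]
wrist_force: [-0.0, 0.0, -4.3]
finger_gap: 53.9
finger_force: 35.0
```

```bash
python3 m.py
```

```text
24.925 [559.5 155.8 198.6] [ 3.141 -0.     1.189] F [-0.4  0.2 -4.7] m [-0.068 -0.048  0.001] about y -0.045 sd [0.011 0.015 0.015] [0.21 0.37 1.44 0.   1.33 0.59]
```

Emit:
move_arm --dp '[[0, 0, 0], [0, 0, 0], [0, 0, 0], [0, 0, 0], [0, 0, 0], [0, 0, 0], [0, 0, 0]]' --rotation '[[-0.13, 0.052, 0], [-0.13, 0.052, 0], [-0.13, 0.052, 0], [0, 0, 0], [0, 0, 0], [0, 0, 0], [0, 0, 0]]' --hand '[0, 0, 0, 0, 0, 0, 0]'

```text
clock: 25.85
eef_pos: [559.5, 155.6, 199.0]
eef_rot: [3.141, 0.419, 1.189]
wrist_force: [-0.1, -0.2, -4.6]
finger_gap: 53.8
finger_force: 35.0
```

Emit:
move_arm --dp '[[0, 0, 0], [0, 0, 0], [0, 0, 0], [0, 0, 0], [0, 0, 0], [0, 0, 0], [0, 0, 0]]' --rotation '[[0.13, -0.052, 0], [0.13, -0.052, 0], [0.13, -0.052, 0], [0, 0, 0], [0, 0, 0], [0, 0, 0], [0, 0, 0]]' --hand '[0, 0, 0, 0, 0, 0, 0]'

```text
clock: 26.72
eef_pos: [559.4, 156.5, 198.1]
eef_rot: [-3.141, 0.001, 1.191]
wrist_force: [0.0, 0.7, -5.3]
finger_gap: 53.5
finger_force: 35.0
```

```bash
python3 m.py
```

```text
26.875 [559.4 156.3 198.2] [-3.141e+00  1.000e-03  1.190e+00] F [ 0.1  0.4 -4.6] m [-0.018 -0.044  0.021] about y -0.001 sd [0.015 0.032 0.032] [ 0.21  0.37  1.44 -0.    1.33  0.59]
```

Emit:
move_arm --dp '[[-16, 19, 0], [-16, 19, 0], [-16, 19, 0], [-16, 19, 0], [-16, 20, 0], [-16, 20, 0], [0, 0, -40], [0, 0, -45], [0, 0, -40], [0, 0, -25]]' --rotation '[[0, 0, 0.073], [0, 0, 0.073], [0, 0, 0.073], [0, 0, 0.073], [0, 0, 0.073], [0, 0, 0.073], [0, 0, 0], [0, 0, 0], [0, 0, 0], [0, 0, 0]]' --hand '[0, 0, 0, 0, 0, 0, 0, 0, 0, 0]'

```text
clock: 28.18
eef_pos: [462.8, 271.8, 46.7]
eef_rot: [-3.14, 0.001, 1.628]
wrist_force: [0.8, 0.2, -5.0]
finger_gap: 54.3
finger_force: 35.0
```

Emit:
move_arm --dp '[[0, 0, -20], [0, 0, -12], [0, 0, 0], [0, 0, 0], [0, 0, 0], [0, 0, 0], [0, 0, 30], [0, 0, 50], [0, 0, 60], [0, -60, 20]]' --rotation '[[0, 0, 0], [0, 0, 0], [0, 0, 0], [0, 0, 0], [0, 0, 0], [0, 0, 0], [0, 0, 0], [0, 0, 0], [0, 0, 0], [0, 0, 0]]' --hand '[0, 0, 0, 0.68, 0.68, 0.68, 0.68, 0.68, 0.68, 0.68]'

```text
clock: 29.42
eef_pos: [464.4, 214.3, 180.0]
eef_rot: [3.136, -0.002, 1.632]
wrist_force: [1.5, -0.2, -0.2]
finger_gap: 64.1
finger_force: 0.0
```

Emit:
move_arm --dp '[[0, -55, 0], [0, -55, 0], [0, -55, 0], [0, -50, 0], [0, 0, 0]]' --rotation '[[0, 0, 0], [0, 0, 0], [0, 0, 0], [0, 0, 0], [0, 0, 0]]' --hand '[0.68, 0.68, 0.68, 0.68, 0.68]'

```text
clock: 30.05
eef_pos: [463.4, -4.7, 176.6]
eef_rot: [3.141, 0.0, 1.624]
wrist_force: [-0.2, -1.0, 0.9]
finger_gap: 64.3
finger_force: 0.0
```

```bash
python3 - <<'E'
from h import *
import cv2
c=camera("top"); cv2.imwrite("pics/t5.png",cv2.resize(c["image"][100:270,100:420,::-1],(800,425),interpolation=cv2.INTER_CUBIC))
E
```

```text
(no output)
```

View pics/t5.png

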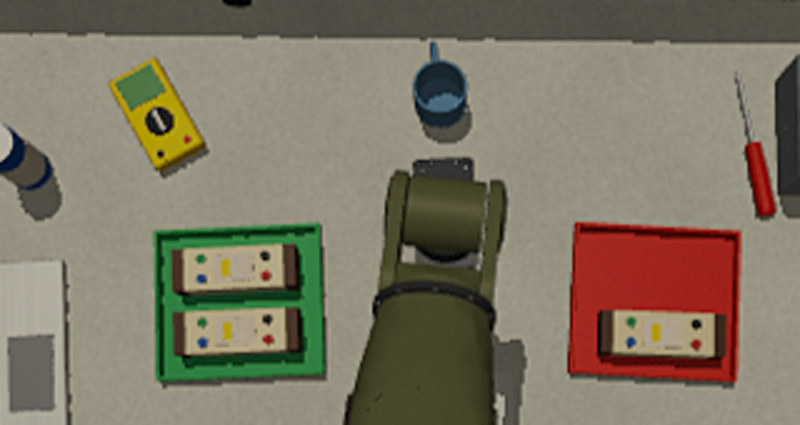

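The picture shows two modules side by side in the green tray at (235,268) and (237,330), and one in the red tray at (662,333). All are flat inside the walls, and the mug, multimeter and screwdriver are where they started.

```bash
python3 -c "
from cell import manip
print(manip.sign_off())"
```

```text
the job is handed in; nothing more can be done
None
```

I handed the job in at about 30 s: one rattler (0.34 Nm shift between level readings) is in the red tray and the two sound modules (0.02 and 0.04 Nm) are in the green tray, all flat with sockets up and the bystanders unmoved; no verdict came back.

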